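Take the fore-end blank out of the ratchet cradle

ROBOT

A 6-joint arm with a two-finger parallel gripper is mounted at the origin on the work surface. World frame = base frame: x ahead of the robot, y to its left, z up, the work surface at z = 0. Lengths are in mm, angles in rad, forces in N, time in s.
With the tool pointing down it reaches from about 400 to 925 mm from the base axis. Payload 12.5 kg.
Tool frame: the origin (TCP) lies at the very end of the fingers, on their centre line; the grasp point (between the pads) lies 19 mm behind it; z points along the fingers, y is the direction in which the jaws open and shut (so a half turn about z gives the same grasp; the last joint's range is limited). The gripper opens to 95 mm and grips with 3 to 60 N. Pads are 20 mm wide; open, the fingers measure 119 mm over their backs; the gripper's body (75 mm by 180 mm) begins 59 mm behind the grasp point.
Start: joints at [-1.224, 0.491, 1.559, -0, 1.092, -0.106], TCP at [273.453, -562.024, 214.661] pointing down, gripper open.
Joint ranges: [-3.1, 3.1], [-0.84, 2.19], [0.05, 2.79], [-1.13, 4.28], [0.06, 2.93], [-2.69, 2.69]. Speed limits (rad/s): [2.22, 2.22, 2.79, 3.14, 3.14, 3.14].

INTERFACE

Orientations are given as [roll, pitch, yaw] about the fixed x, y, z axes, in that order (R = Rz(yaw) Ry(pitch) Rx(roll)).
In Python, from cell import env gives the robot as it stands.
- The arm moves only by the shell command python3 -m pendant 'ROWS'. ROWS is JSON, a list that holds one entry, the list of rows, each a list of 5 numbers: the opening, from 0 (shut) to 1 (fully open), then the shift along the tool's x, y, z in m, then the turn about the tool's z in rad. A call has exactly 8 rows; each row is the pose to reach, as a shift and turn from the pose commanded when the call began, along the tool's axes at that moment; what a row does not reach only later rows make up. A row lasts 1/10 s, in which the tool goes at most 50 mm and 8.59 degrees, less where a joint would pass 70% of its speed; a pose out of reach is approached as far as the arm can. A call with a gripper value outside its range is refused whole. The fingers move at their own pace and stop on an object; the grip force is fixed at half the most. Time passes only in rows, so rows that repeat a pose let the fingers close, or fill a call up. It gives the time, the measured TCP pose, the force and the opening at its end, in the units of the state.
- env.state(): the state, without advancing time (a new reading comes with each control period).
- env.read_camera(name): name is "side" or "top" or "wrist"; returns a dict with "image" (420x560x3 uint8, blue, green, red), "range_z" (420x560 float32, mm along the optical axis (not along the pixel's ray), 0 where there is no reading), "fx", "fy", "cx", "cy" (pixels), "dist" ([k1, k2, p1, p2, k3] as OpenCV has them; the pictures are not rectified), "rvec" (rotation vector, rad) and "tvec" (3), from world to camera coordinates, as OpenCV has them; the wrist camera has in their place "tool_from_camera" (4x4, takes a point from camera to tool coordinates, whose origin is the TCP and whose axes are the flange's). Camera axes: x right, y down, z forward; pixel columns grow to the right and rows downward; lengths in mm; the calibration is good to about 2 mm. A picture is of the moment at which its call begins: read the wrist's pose just before it.
- env.job_done(): hands the job in, once; it reports no verdict.
The state is a dict: "t": time; "joints": joint angles; "qvel": joint speeds; "tau": joint torques, N m; "eef_pos": TCP position; "tcp_rot": TCP orientation; "ft_force": force on the tool from outside, world axes, zero at the start; "moment": the same for the moment, N m; "opening": opening from 0.0 (shut) to 1.0 (fully open).
Only numpy, scipy, OpenCV 4.12 (cv2) and the standard library are available. Lean on these libraries where they do the work, as an engineer would, in place of code of your own. Each camera call takes 0.05 s, during which the arm holds its last target. There are 200 camera calls.

TASK

Release the walnut fore-end blank that is held end to end in the ratchet cradle: swing the steel pawl up well clear of the toothed bar so that it stays up, then slide the clamp jaw right back. Lift the blank out and lay it gently, same side up, flat on the floor of the plywood tray; leave the pawl up and the jaw back.

Things in the scene. Friction and masses are not known exactly. Their poses are not given: they have to be found in the camera images.
- pawl_tab (a point): Grip point in the pawl's upright steel tab, 14 x 14 mm, 14 mm below its top, 35 mm tall. At start 90 mm above bench, axes as jaw_post. Hinge pin along x, 52.5 mm towards +y and 26 mm lower. Tab swings up and back, to 1.0 rad, 2 N, stays put; pinched across x it pivots in the fingers. Tooth clears the bar at 8 mm rise; 12 mm or more wanted (0.7 rad: 28 mm up, 29 mm back). Cheeks by pin: 74 mm high.
- jaw_post (a point): Grip point in the steel post on the sliding jaw, 16 (x) by 14 (y) mm, 18 mm below its top, 42 mm tall; 96 mm above the bench. Axes: x across the cradle, z up, y along the toothed bar: +y is the way back. Pawl tab starts 59 mm along +y. Jaw slides 45 mm to its stop, 3 N friction, stays put; locked (3 mm play) while the pawl is down. Its lip covers 14 mm of the blank's end: draw back 30 mm or more.
- blank: Clamped walnut fore-end blank with cross-hatched sides, about 0.14 kg: body 100 long (y), 36 wide (x), 38 mm high, sides flat up to 34 mm; tenon 20 mm long, 24 mm wide at each end. Origin: centre of its underside, z up. Starts 32 mm above the bench on a rest 22 mm wide, its y along the bar; free space beside it across x down to the 12 mm base plate. No lip at the fixed head end.
- tray: Empty open plywood tray fixed to the bench, 220 mm (its x) by 200 mm (its y) outside and 32 mm high, walls and floor 6 mm thick. Origin: centre of its underside; z up.

How it is judged:
By the outcome, as a careful person would: the job done as asked, in the order asked, and still so for the second after the job is handed in, with the robot touching nothing.
It also fails if it takes over 58 s, if anything falls off the work surface, if the arm or the gripper's body presses on something with over 40 N, if the wrist force passes 120 N, or if a joint passes its speed limit or range.

## Working session

There is one attempt and no reset: what is moved stays moved. The work goes in short steps, Python scripts to look and compute and a shell command to move; the robot and the scene stay as the last step left them, time stands still between calls to the robot, and variables do not carry over. Pictures are saved under pics/ and viewed, about 8 in all and at most 12, crops included, and the job is handed in when it is done.

```bash
ls; mkdir -p pics; cat > h.py <<'E'
import numpy as np, cv2
from cell import env
from scipy.spatial.transform import Rotation as R
def cam(n):
    s=env.state(); c=env.read_camera(n); c['s']=s
    if n=='wrist':
        T=np.eye(4);T[:3,:3]=R.from_euler('xyz',s['tcp_rot']).as_matrix();T[:3,3]=s['eef_pos']
        c['W']=T@np.array(c['tool_from_camera'])
    else:
        M=np.eye(4);M[:3,:3]=cv2.Rodrigues(np.array(c['rvec'],float))[0];M[:3,3]=np.ravel(c['tvec']);c['W']=np.linalg.inv(M)
    c['K']=np.array([[c['fx'],0,c['cx']],[0,c['fy'],c['cy']],[0,0,1.]])
    return c
def cloud(c):
    z=c['range_z'];h,w=z.shape
    u,v=np.meshgrid(np.arange(w),np.arange(h))
    p=cv2.undistortPoints(np.stack([u,v],-1).reshape(-1,1,2).astype(float),c['K'],np.array(c['dist'],float)).reshape(h,w,2)
    P=np.concatenate([p*z[...,None],z[...,None]],-1)
    P=P@c['W'][:3,:3].T+c['W'][:3,3]; P[z==0]=np.nan
    return P
E
python3 - <<'E'
from h import *
print(env.state())
a=cam('top');b=cam('side')
for n,c in(('top',a),('side',b)):
    cv2.imwrite(f'pics/{n}1.png',c['image']); np.save(f'pics/{n}1.npy',cloud(c)); print(n,c['W'].round(2).tolist(),c['fx'])
E
```

```text
pics
{'t': 0.0, 'joints': array([-1.22355399e+00,  4.91562273e-01,  1.55950262e+00, -1.60900279e-05,
        1.09169308e+00, -1.05617483e-01]), 'qvel': array([ 0.00136814,  0.00101489,  0.0013702 , -0.00116408, -0.00113173,
       -0.0004654 ]), 'tau': array([-1.54287689e-03, -6.12641788e+01, -2.58177209e+01,  6.92458358e-02,
        4.81091451e-02, -1.03740260e-04]), 'eef_pos': array([ 273.37684537, -561.74189945,  214.04175674]), 'tcp_rot': array([-3.14043233e+00, -1.08658679e-04,  4.52867183e-01]), 'ft_force': array([0.27486192, 0.11495361, 0.46606442]), 'moment': array([-0.01203627,  0.02320094, -0.00541573]), 'opening': 1.0038589394302542}
top [[0.01, -1.0, 0.1, 479.81], [-1.0, -0.01, -0.02, -3.28], [0.02, -0.1, -0.99, 955.71], [0.0, 0.0, 0.0, 1.0]] 451.8624525023346
side [[-0.78, -0.33, 0.52, 5.96], [-0.62, 0.41, -0.67, 675.43], [0.01, -0.85, -0.53, 635.82], [0.0, 0.0, 0.0, 1.0]] 540.6677271703013
```

View pics/top1.png

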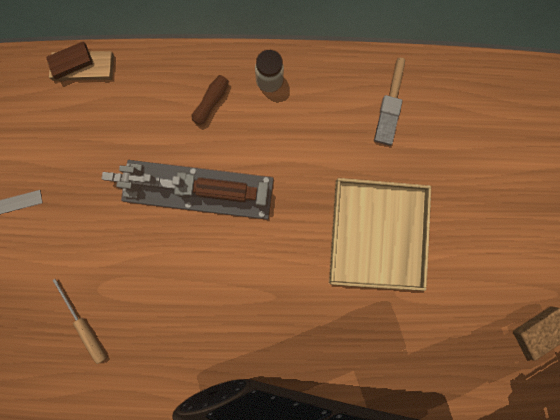

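View pics/side1.png

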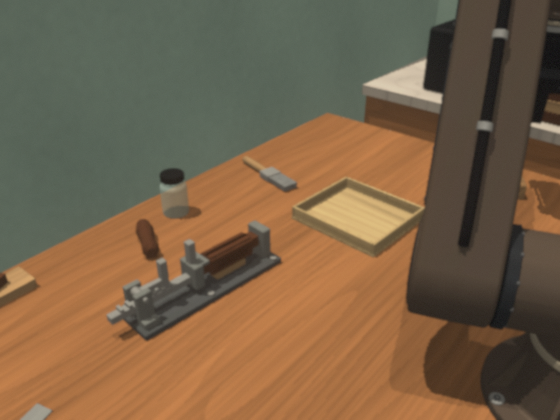

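Top view: cradle spans (125,165)–(272,215), fixed head on the right (265,190), jaw about (187,182), pawl about (150,180); +y of the cradle points to image left (world +y). Tray is at (380,235). Side view: jaw post at (190,248), pawl tab at (163,268).

```bash
python3 - <<'E'
import numpy as np,cv2
P=np.load('pics/top1.npy'); S=np.load('pics/side1.npy')
im=cv2.imread('pics/top1.png')
def rep(n,Q):
    print(n,len(Q),Q.mean(0).round(1),Q.min(0).round(1),Q.max(0).round(1))
# base plate axis
for nm,A,(r0,r1,c0,c1) in(('top',P,(155,225,95,280)),('side',S,(220,335,100,290))):
    Q=A[r0:r1,c0:c1].reshape(-1,3);Q=Q[~np.isnan(Q[:,0])]
    pl=Q[(Q[:,2]>7)]
    rect=cv2.minAreaRect(pl[:,:2].astype(np.float32));print(nm,'plate',rect)
    for lo,hi in((55,66),(66,80),(80,92),(92,100),(100,125)):
        q=Q[(Q[:,2]>lo)&(Q[:,2]<hi)]
        if len(q)<4: continue
        m=cv2.partition if 0 else None
        # cluster along y
        q=q[q[:,1].argsort()];br=np.where(np.diff(q[:,1])>7)[0]+1
        for g in np.split(q,br):
            if len(g)>3: rep(f'{nm} {lo}-{hi}',g)
Q=P[170:300,320:440].reshape(-1,3);t=Q[(Q[:,2]>22)&(Q[:,2]<42)]
print('tray',cv2.minAreaRect(t[:,:2].astype(np.float32)),t.mean(0))
f=P[210:260,350:410].reshape(-1,3);print('floor z',np.nanmedian(f[:,2]))
print('bench',np.nanmedian(P[230:260,150:260,2]))
# blank: brown in crop
hs=cv2.cvtColor(im,cv2.COLOR_BGR2HSV)
print(P[178:200,196:246].reshape(-1,3)[::97].round(0).tolist())
E
```

```text
top plate ((618.24755859375, 184.70999145507812), (386.38214111328125, 108.27091217041016), 83.52814483642578)
top 55-66 296 [593.6  73.4  63.1] [ 5.666e+02 -5.000e-01  5.540e+01] [621.4 151.5  66. ]
top 55-66 9 [585.5 173.3  61.8] [584.7 166.9  56.8] [587.1 182.1  65.7]
top 55-66 15 [612.3 224.8  57.8] [605.3 221.7  55.1] [619.8 227.7  65.8]
top 55-66 54 [616.8 277.3  60.9] [593.5 249.9  55.1] [646.8 304.8  66. ]
top 55-66 14 [625.3 318.8  56.5] [617.  315.2  55.4] [631.4 321.6  58.9]
top 66-80 238 [589.3  11.7  74.4] [ 5.662e+02 -5.000e-01  6.660e+01] [613.4  25.   79. ]
top 66-80 1114 [600.4 111.9  71. ] [577.6  33.   66. ] [630.1 183.8  78.3]
top 66-80 13 [611.2 227.3  73.1] [606.3 224.8  66.8] [616.6 236.2  79.8]
top 66-80 356 [617.8 278.9  72.4] [591.1 245.3  66. ] [646.  300.   79.4]
top 80-92 15 [605.1 169.5  86.6] [599.6 166.8  80.2] [613.3 177.2  92. ]
top 80-92 18 [610.7 227.6  86.1] [605.5 225.1  80.3] [619.  237.1  91.9]
top 92-100 7 [604.7 169.5  96.7] [599.9 167.4  93.9] [612.2 174.3  99.7]
top 92-100 10 [610.3 227.1  96.5] [605.7 225.   92.3] [616.9 231.7  99.9]
top 1
[... 995 characters left out ...]
 182.2 100. ]
side 92-100 42 [610.8 235.4  96.4] [605.9 226.5  92.2] [621.6 241.2 100. ]
side 100-125 114 [605.3 175.6 109.3] [596.9 166.  100.1] [618.4 181.3 116.2]
side 100-125 57 [613.8 233.6 103.3] [607.  226.1 100.8] [621.8 240.5 105.4]
tray ((512.8182983398438, -236.97213745117188), (200.97410583496094, 222.1361083984375), 86.11044311523438) [ 513.30531757 -239.5165181    31.31285178]
floor z 6.863298916040833
bench 0.9569775871718775
[[627.0, 152.0, 14.0], [626.0, 52.0, 14.0], [622.0, 59.0, 15.0], [609.0, 61.0, 68.0], [605.0, 66.0, 73.0], [601.0, 72.0, 72.0], [597.0, 78.0, 69.0], [593.0, 84.0, 72.0], [589.0, 90.0, 72.0], [585.0, 96.0, 67.0], [582.0, 103.0, 61.0], [583.0, 115.0, 11.0]]
```

```bash
cat >> h.py <<'E'
def shift(target,yaw=None):
    s=env.state();Rm=R.from_euler('xyz',s['tcp_rot']).as_matrix()
    d=Rm.T@(np.array(target)-s['eef_pos'])
    print('t',round(s['t'],2),'pos',s['eef_pos'].round(1),'shift mm',d.round(1),'turn',None if yaw is None else round(-(yaw-s['tcp_rot'][2]),3),'F',s['ft_force'].round(1),'op',round(s['opening'],3))
E
python3 - <<'E'
from h import *
shift([605,170,230],1.461)
print(np.array(env.read_camera('wrist')['tool_from_camera']).round(2).tolist())
E
```

```text
t 0.1 pos [ 273.4 -561.8  214.1] shift mm [ 618.3 -513.   -15.3] turn -1.008 F [-0.2  0.4 -0.4] op 0.997
[[-0.0, -0.97, -0.25, 69.86], [1.0, -0.0, 0.0, -0.13], [-0.0, -0.25, 0.97, -169.67], [0.0, 0.0, 0.0, 1.0]]
```

```bash
python3 -m pendant '[[[1,0.038,-0.032,0,0],[1,0.077,-0.064,0,0],[1,0.115,-0.096,0,0],[1,0.154,-0.128,0,0],[1,0.192,-0.160,0,0],[1,0.230,-0.192,0,0],[1,0.269,-0.224,0,0],[1,0.309,-0.256,-0.008,0]]]'
python3 -m pendant '[[[1,0.038,-0.032,0,-0.14],[1,0.077,-0.064,0,-0.28],[1,0.115,-0.096,0,-0.42],[1,0.154,-0.128,0,-0.56],[1,0.192,-0.160,0,-0.7],[1,0.230,-0.192,0,-0.84],[1,0.269,-0.224,0,-0.95],[1,0.309,-0.256,-0.008,-1.008]]]'
python3 -c "
from h import *
shift([605,170,230],1.461)"
```

```text
t: 0.95
eef_pos: [438.4, -196.5, 221.8]
tcp_rot: [-3.14, 0.001, 0.453]
ft_force: [1.3, 0.5, -0.4]
opening: 1.003
t: 1.75
eef_pos: [603.2, 166.8, 229.0]
tcp_rot: [-3.14, 0.001, 1.465]
ft_force: [0.2, -1.3, 0.5]
opening: 0.995
t 1.75 pos [603.2 166.8 229. ] shift mm [ 3.4  1.4 -1. ] turn 0.004 F [ 0.2 -1.3  0.5] op 0.995
```

```bash
python3 - <<'E'
from h import *
c=cam('wrist');P=cloud(c);np.save('pics/w1.npy',P);cv2.imwrite('pics/w1.png',c['image'])
shift([605,170,230],1.461)
for nm,lo,hi,y0,y1 in(('post',109,122,150,195),('tab',98,109,215,260)):
    m=(P[...,2]>lo)&(P[...,2]<hi)&(P[...,1]>y0)&(P[...,1]<y1)&(abs(P[...,0]-608)<40)
    q=P[m];v,u=np.where(m);print(nm,len(q),q.mean(0).round(1),q.min(0).round(1),q.max(0).round(1),'px',u.mean(),v.mean(),cv2.minAreaRect(q[:,:2].astype(np.float32)))
E
```

```text
t 1.8 pos [605.9 172.3 230.5] shift mm [-2.4 -0.7  0.5] turn 0.009 F [-3.5  2.5 -1.2] op 0.998
post 222 [607.6 173.5 113.4] [599.6 166.3 109.5] [615.6 180.6 115.8] px 285.51801801801804 196.4099099099099 ((607.6111450195312, 173.38633728027344), (13.699048042297363, 14.855393409729004), 83.93151092529297)
tab 215 [614.2 231.9 103.3] [607.  224.6 100.7] [621.6 239.  105.9] px 286.0 134.90232558139536 ((614.2532958984375, 231.70741271972656), (13.36469554901123, 13.674905776977539), 83.95639038085938)
```

View pics/w1.png

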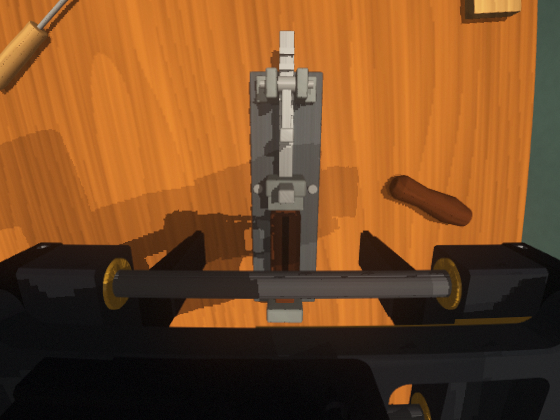

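Wrist view: jaw post top at (285,196), pawl tab at (286,135), cheeks at (270,82)/(303,82); post–tab spacing 58.8 mm and heights 114/104 agree with the given data.

```bash
python3 - <<'E'
from h import *
print(env.state()['tcp_rot'])
shift([614.2,231.3,73],1.461)
E
```

```text
[ 3.13993230e+00 -2.11668189e-03  1.46987507e+00]
t 1.8 pos [605.9 172.3 230.5] shift mm [ 59.2   2.  157.6] turn 0.009 F [-3.5  2.5 -1.2] op 0.998
```

```bash
python3 -m pendant '[[[0.5,0.03,0.001,0.03,0.006],[0.5,0.059,0.002,0.06,0.006],[0.5,0.059,0.002,0.09,0.006],[0.5,0.059,0.002,0.1,0.006],[0.5,0.059,0.002,0.1,0.006],[0.5,0.059,0.002,0.1,0.006],[0.5,0.059,0.002,0.1,0.006],[0.5,0.059,0.002,0.1,0.006]]]'
python3 -c "
from h import *
shift([614.2,231.3,73],1.461)"
```

```text
t: 2.6
eef_pos: [612.2, 222.8, 131.3]
tcp_rot: [3.14, -0.001, 1.454]
ft_force: [-0.8, -0.2, 0.3]
opening: 0.502
t 2.6 pos [612.2 222.8 131.3] shift mm [ 8.6  0.8 58.3] turn -0.007 F [-0.8 -0.2  0.3] op 0.502
```

```bash
python3 -m pendant '[[[0.5,0.0085,0.001,0.0,0],[0.5,0.0085,0.001,0.02,0],[0.5,0.0085,0.001,0.04,0],[0.5,0.0085,0.001,0.058,0],[0.5,0.0085,0.001,0.058,0],[0.3,0.0085,0.001,0.058,0],[0.22,0.0085,0.001,0.058,0],[0.22,0.0085,0.001,0.058,0]]]'
python3 -c "
from h import *
shift([614.2,231.3,73],1.461)"
```

```text
t: 3.4
eef_pos: [614.2, 231.6, 73.0]
tcp_rot: [3.14, -0.001, 1.455]
ft_force: [0.3, 0.5, -0.5]
opening: 0.299
t 3.4 pos [614.2 231.6  73. ] shift mm [-0.3  0.1  0. ] turn -0.006 F [ 0.3  0.5 -0.5] op 0.299
```

```bash
python3 -m pendant '[[[0,0,0,0,0],[0,0,0,0,0],[0,0,0,0,0],[0,0,0,0,0],[0,0,0,0,0],[0,0,0,0,0],[0,0,0,0,0],[0,0,0,0,0]]]'
python3 -m pendant '[[[0,0.0031,0,-0.0051,0],[0,0.0066,0,-0.0099,0],[0,0.0106,0,-0.0143,0],[0,0.015,0,-0.0182,0],[0,0.0199,0,-0.0217,0],[0,0.025,0,-0.0248,0],[0,0.0304,0,-0.0272,0],[0,0.0360,0,-0.0292,0]]]'
```

```text
t: 4.2
eef_pos: [614.2, 231.4, 72.3]
tcp_rot: [3.14, -0.0, 1.455]
ft_force: [3.4, -1.2, 5.8]
opening: 0.144
t: 5.0
eef_pos: [618.0, 266.2, 100.4]
tcp_rot: [-3.141, 0.002, 1.455]
ft_force: [5.4, -5.9, -2.5]
opening: 0.143
```

```bash
python3 -m pendant '[[[0.4,0,0,0,0],[0.4,0,0,0,0],[0.4,0,0,0,0],[0.4,0,0,0,0],[0.4,0,0,-0.03,0],[0.4,0,0,-0.06,0],[0.4,-0.03,0,-0.1,0],[0.4,-0.06,0,-0.1,0]]]'
python3 -m pendant '[[[0.5,-0.03,0,0,0],[0.5,-0.033,0,0,0],[0.5,-0.033,0,0,0],[0.5,-0.033,0,0,0],[0.5,-0.033,0,0,0],[0.5,-0.033,0,0,0],[0.5,-0.033,0,0,0],[0.5,-0.033,0,0,0]]]'
python3 - <<'E'
from h import *
shift([607.6,173.4,77],1.461)
c=cam('wrist');P=cloud(c);np.save('pics/w2.npy',P);cv2.imwrite('pics/w2.png',c['image'])
m=(P[...,2]>82)&(P[...,2]<160)&(P[...,1]>200)&(P[...,1]<340)&(abs(P[...,0]-615)<25)
q=P[m];print('pawl up pts',len(q),q.mean(0).round(1),q.min(0).round(1),q.max(0).round(1))
m=(P[...,2]>109)&(P[...,2]<122)&(P[...,1]>150)&(P[...,1]<195)&(abs(P[...,0]-608)<30)
print('post',P[m].mean(0).round(1),P[m].min(0).round(1),P[m].max(0).round(1))
E
```

```text
t: 5.8
eef_pos: [612.3, 207.9, 206.1]
tcp_rot: [3.134, -0.003, 1.456]
ft_force: [0.1, -1.1, 0.6]
opening: 0.4
t: 6.6
eef_pos: [607.1, 175.1, 201.0]
tcp_rot: [-3.142, 0.0, 1.455]
ft_force: [-0.5, 1.3, 0.9]
opening: 0.501
t 6.6 pos [607.1 175.1 201. ] shift mm [ -1.6   0.7 124. ] turn -0.006 F [-0.5  1.3  0.9] op 0.501
pawl up pts 776 [616.8 253.3 118. ] [609.  231.5  83.5] [625.4 271.  131.2]
post [607.7 173.6 113.2] [599.4 165.4 109.2] [615.9 180.7 115.1]
```

View pics/w2.png

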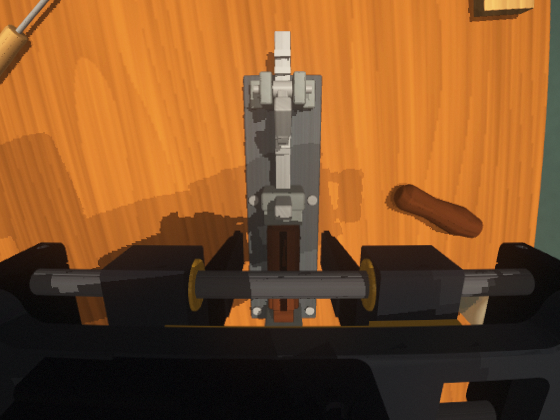

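The pawl is up (its tab now reaches z≈131 at (283,100)–(283,150)), and the post top is at (285,207). Next is the post.

```bash
python3 -m pendant '[[[0.5,-0.0016,0.001,0.03,0],[0.5,-0.0016,0.001,0.07,0],[0.5,-0.0016,0.001,0.1,0],[0.5,-0.0016,0.001,0.124,0],[0.4,-0.0016,0.001,0.124,0],[0.3,-0.0016,0.001,0.124,0],[0.24,-0.0016,0.001,0.124,0],[0.24,-0.0016,0.001,0.124,0]]]'
python3 -m pendant '[[[0,0,0,0,0],[0,0,0,0,0],[0,0,0,0,0],[0,0,0,0,0],[0,0,0,0,0],[0,0,0,0,0],[0,0,0,0,0],[0,0,0,0,0]]]'
```

```text
t: 7.45
eef_pos: [608.4, 173.2, 78.5]
tcp_rot: [3.14, -0.001, 1.455]
ft_force: [-0.3, -0.7, -0.1]
opening: 0.255
t: 8.25
eef_pos: [607.9, 173.2, 77.9]
tcp_rot: [3.141, -0.0, 1.455]
ft_force: [-2.4, 0.5, 5.8]
opening: 0.164
```

```bash
python3 -m pendant '[[[0,0.006,0,0,0],[0,0.012,0,0,0],[0,0.018,0,0,0],[0,0.024,0,0,0],[0,0.03,0,0,0],[0,0.036,0,0,0],[0,0.041,0,0,0],[0,0.044,0,0,0]]]'
python3 -m pendant '[[[0,0,0,0,0],[0,0,0,0,0],[0.35,0,0,0,0],[0.35,0,0,0,0],[0.35,0,0,0,0],[0.35,0,0,-0.03,0],[0.35,0,0,-0.07,0],[0.35,0,0,-0.11,0]]]'
```

```text
t: 9.05
eef_pos: [612.7, 216.9, 77.9]
tcp_rot: [-3.141, 0.0, 1.455]
ft_force: [-3.9, -2.8, 7.8]
opening: 0.162
t: 9.85
eef_pos: [612.8, 216.6, 187.9]
tcp_rot: [-3.14, 0.001, 1.455]
ft_force: [0.3, -0.3, 0.4]
opening: 0.348
```

```bash
python3 -m pendant '[[[0.8,-0.04,0,-0.01,0],[0.8,-0.08,0,-0.02,0],[0.8,-0.12,0,-0.02,0],[0.8,-0.125,0,-0.02,0],[0.8,-0.125,0,-0.02,0],[0.8,-0.125,0,-0.02,0],[0.8,-0.125,0,-0.02,0],[0.8,-0.125,0,-0.02,0]]]'
python3 - <<'E'
from h import *
c=cam('wrist');P=cloud(c);np.save('pics/w3.npy',P);cv2.imwrite('pics/w3.png',c['image'])
shift([599,95,30],1.461)
o=np.array([607.6,173.5]);yw=-0.11;ey=np.array([-np.sin(yw),np.cos(yw)]);ex=np.array([np.cos(yw),np.sin(yw)])
d=P[...,:2]-o; a=d@ex; b=d@ey
print('up', P[(P[...,2]>85)&(b>20)].max(0).round(1) if ((P[...,2]>85)&(b>20)).any() else None)
q=P[(P[...,2]>109)&(P[...,2]<120)&(b<60)&(b>20)&(abs(a)<12)];print('post',len(q), q.mean(0).round(1) if len(q) else '')
hs=cv2.cvtColor(c['image'],cv2.COLOR_BGR2HSV)
for bb in range(-170,30,6):
    m=(abs(b-bb)<2)&(abs(a)<45)&(P[...,2]>50)
    if m.sum()>3: print(bb,m.sum(),'x',a[m].min().round(1),a[m].max().round(1),'zmed',np.median(P[...,2][m]).round(1), 'zmax',P[...,2][m].max().round(1),'bgr',np.median(c['image'][m],0))
E
```

```text
t: 10.65
eef_pos: [598.6, 93.6, 206.9]
tcp_rot: [-3.141, 0.0, 1.456]
ft_force: [-0.1, -0.3, 0.0]
opening: 0.795
t 10.7 pos [598.5  93.5 206.9] shift mm [  1.6   0.3 176.9] turn -0.005 F [ 0.   0.1 -0. ] op 0.802
up [624.  259.6 130.4]
post 349 [612.8 216.9 113.2]
-158 139 x -22.7 22.1 zmed 73.5 zmax 75.5 bgr [55. 62. 68.]
-152 317 x -22.3 22.3 zmed 65.1 zmax 74.1 bgr [47. 54. 60.]
-146 66 x -11.6 11.3 zmed 61.5 zmax 63.4 bgr [18. 30. 53.]
-140 75 x -11.5 11.3 zmed 61.9 zmax 63.5 bgr [18. 29. 52.]
-134 56 x -11.4 11.3 zmed 62.0 zmax 63.7 bgr [17. 29. 51.]
-128 100 x -18.0 17.9 zmed 69.2 zmax 72.1 bgr [17. 29. 50.]
-122 108 x -17.9 17.9 zmed 69.2 zmax 71.2 bgr [17. 29. 51.]
-116 115 x -17.8 17.8 zmed 69.4 zmax 72.0 bgr [17. 29. 50.]
-110 116 x -17.7 17.7 zmed 69.4 zmax 71.6 bgr [17.  29.5 51.5]
-104 257 x -17.5 39.0 zmed 295.6 zmax 302.6 bgr [21. 33. 51.]
-98 320 x -17.4 44.3 zmed 297.4 zmax 307.7 bgr [17. 29. 45.]
-92 529 x -40.3 45.0 zmed 302.9 zmax 309.1 bgr [25. 33. 34.]
-86 769 x -40.2 45.0 zmed 266.2 zmax 309.8 bgr [17. 24. 33.]
-80 633 x -40.4 44.4 zmed 264.9 zmax 309.3 bgr [14. 19. 29.]
-74 770 x -40.5 40.2 zmed 248.7 zmax 293.0 bgr [15. 19. 28.]
-68 1731 x -45.0 45.0 zmed 247.4 zmax 327.8 bgr [15. 20. 31.]
-62 1664 x -45.0 45.0 zmed 326.5 zmax 328.5 bgr [34. 33. 34.]
-56 28585 x -45.0 45.0 zmed 326.1 zmax 337.2 bgr [16. 16. 18.]
-50 5219 x -45.0 45.0 zmed 300.3 zmax 309.9 bgr [36. 42. 52.]
-44 1371 x -45.0 45.0 zmed 299.5 zmax 309.5 bgr [22. 27. 38.]
-38 135 x -17.3 18.2 zmed 69.5 zmax 71.4 bgr [29. 51. 94.]
-32 147 x -17.1 17.3 zmed 64.1 zmax 70.7 bgr [27. 47. 85.]
-26 81 x -11.0 12.0 zmed 61.7 zmax 63.4 bgr [ 35.  65. 124.]
-20 92 x -10.9 12.0 zmed 61.6 zmax 63.8 bgr [ 34.   61.5 116. ]
-14 92 x -10.8 11.9 zmed 61.6 zmax 63.2 bgr [ 35.  65. 122.]
22 170 x -19.9 20.3 zmed 71.4 zmax 73.7 bgr [151. 167. 171.]
28 196 x -19.6 20.2 zmed 71.7 zmax 73.8 bgr [153. 169. 172.]
```

View pics/w3.png

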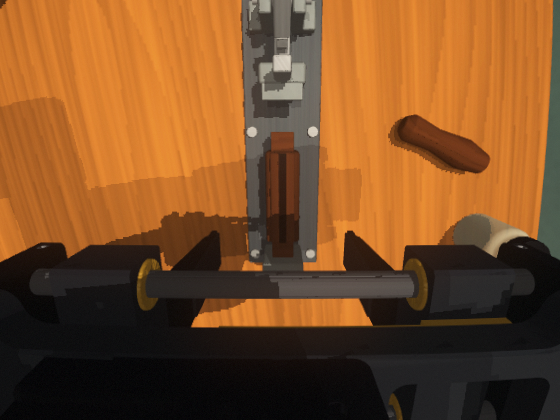

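Jaw is back 43.5 mm (at (282,80)), the pawl is still up, and the blank spans (283,150)–(283,250) directly below the tool: body centre about (598.7, 93.0).

```bash
python3 -m pendant '[[[0.8,0,0,0.04,-0.005],[0.8,0,0,0.08,-0.005],[0.8,0,0,0.11,-0.005],[0.8,0,0,0.14,-0.005],[0.8,0,0,0.165,-0.005],[0.8,0,0,0.176,-0.005],[0.6,0,0,0.176,-0.005],[0.5,0,0,0.176,-0.005]]]'
python3 -m pendant '[[[0,0,0,0,0],[0,0,0,0,0],[0,0,0,0,0],[0,0,0,0,0],[0,0,0,0,0],[0,0,0,0,0],[0,0,0,0,0],[0,0,0,0,0]]]'
```

```text
t: 11.5
eef_pos: [599.0, 92.9, 31.9]
tcp_rot: [3.141, -0.0, 1.46]
ft_force: [0.3, 0.5, 0.8]
opening: 0.685
t: 12.3
eef_pos: [598.8, 92.6, 31.7]
tcp_rot: [3.141, -0.0, 1.46]
ft_force: [-1.5, -0.1, 6.0]
opening: 0.375
```

```bash
python3 -m pendant '[[[0,0,0,-0.004,0],[0,0,0,-0.012,0],[0,0,0,-0.024,0],[0,0,0,-0.04,0],[0,0,0,-0.06,0],[0,0,0,-0.08,0],[0,0,0,-0.095,0],[0,0,0,-0.1,0]]]'
python3 -c "
from h import *
shift([513,-237,131.7],1.461)"
```

```text
t: 13.1
eef_pos: [599.1, 92.7, 133.5]
tcp_rot: [3.139, -0.0, 1.46]
ft_force: [-0.0, 0.0, -2.4]
opening: 0.38
t 13.1 pos [599.1  92.7 133.5] shift mm [-337.2  -49.1    1.5] turn -0.001 F [-0.   0.  -2.4] op 0.38
```

```bash
python3 -m pendant '[[[0,-0.01,-0.0015,0,0],[0,-0.03,-0.0044,0,0],[0,-0.06,-0.0087,0,0],[0,-0.095,-0.0138,0,0],[0,-0.13,-0.0189,0,0],[0,-0.165,-0.024,0,-0.01],[0,-0.2,-0.0291,0,-0.02],[0,-0.235,-0.0342,0,-0.042]]]'
python3 -m pendant '[[[0,-0.03,-0.0044,0,0],[0,-0.055,-0.008,0,0],[0,-0.077,-0.0112,0,0],[0,-0.092,-0.0134,0,0],[0,-0.1,-0.0146,0,0],[0,-0.1,-0.0146,0,0],[0,-0.1,-0.0146,0,0],[0,-0.1,-0.0146,0,0]]]'
python3 - <<'E'
from h import *
shift([513,-237,35.7],1.503)
c=cam('wrist');P=cloud(c);cv2.imwrite('pics/w4.png',c['image'])
T=cam('top');Q=cloud(T);cv2.imwrite('pics/t4.png',np.hstack([c['image'],T['image']])[:, :])
m=(Q[...,2]>25)&(Q[...,2]<40)&(abs(Q[...,0]-513)<130)&(abs(Q[...,1]+237)<120);print('tray',cv2.minAreaRect(Q[m][:,:2].astype(np.float32)))
W=P[(P[...,2]>26)&(P[...,2]<40)];print(len(W),W.min(0).round(),W.max(0).round())
m=(P[...,2]>105)&(P[...,2]<185)&(P[...,1]>-237)&(abs(P[...,0]-513)<40)
q=P[m];print('blank',q.min(0).round(),q.max(0).round(),np.median(q,0).round(1))
E
python3 -c "
import cv2;cv2.imwrite('pics/t4s.png',cv2.resize(cv2.imread('pics/t4.png'),(800,300)))"
```

```text
t: 13.9
eef_pos: [537.2, -138.8, 130.3]
tcp_rot: [-3.14, -0.0, 1.502]
ft_force: [0.9, -0.8, -1.0]
opening: 0.375
t: 14.7
eef_pos: [517.2, -235.0, 131.1]
tcp_rot: [-3.141, -0.0, 1.503]
ft_force: [0.8, 0.6, -1.2]
opening: 0.381
t 14.7 pos [ 517.2 -235.   131.1] shift mm [-2.2 -4.  95.4] turn -0.0 F [ 0.8  0.6 -1.2] op 0.381
tray ((515.541259765625, -196.01708984375), (119.18380737304688, 222.02572631835938), 86.40204620361328)
4119 [ 402. -339.   26.] [ 629. -130.   34.]
blank [ 490. -237.  133.] [ 546. -164.  185.] [ 519.8 -202.2  168. ]
```

View pics/t4s.png

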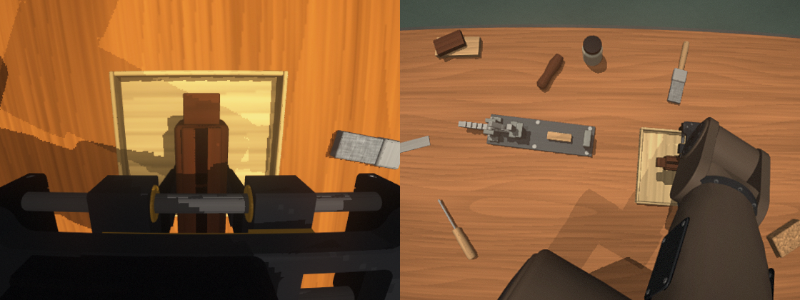

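The blank is held level above the tray, and the cradle is empty with the pawl up and jaw back. Lowering in two stages (fingertips end level with its underside).

```bash
python3 -m pendant '[[[0,-0.002,-0.004,0.02,0],[0,-0.002,-0.004,0.045,0],[0,-0.002,-0.004,0.07,0],[0,-0.002,-0.004,0.09,0],[0,-0.002,-0.004,0.105,0],[0,-0.002,-0.004,0.113,0],[0,-0.002,-0.004,0.116,0],[0,-0.002,-0.004,0.116,0]]]'
python3 -m pendant '[[[0,0,0,0.001,0],[0,0,0,0.002,0],[0,0,0,0.003,0],[0,0,0,0.004,0],[0,0,0,0.005,0],[0,0,0,0.006,0],[0,0,0,0.007,0],[0,0,0,0.007,0]]]'
```

```text
t: 15.6
eef_pos: [513.1, -237.5, 15.3]
tcp_rot: [3.142, 0.0, 1.502]
ft_force: [-0.6, -0.0, -1.8]
opening: 0.377
t: 16.4
eef_pos: [512.9, -237.6, 8.0]
tcp_rot: [-3.141, -0.0, 1.502]
ft_force: [0.0, 0.3, -2.8]
opening: 0.379
```

```bash
python3 -m pendant '[[[0,0,0,0.0003,0],[0,0,0,0.0006,0],[0,0,0,0.0009,0],[0,0,0,0.0012,0],[0,0,0,0.0015,0],[0,0,0,0.0017,0],[0,0,0,0.0017,0],[0,0,0,0.0017,0]]]'
```

```text
t: 17.2
eef_pos: [512.9, -237.6, 6.4]
tcp_rot: [3.142, 0.0, 1.502]
ft_force: [-0.6, -0.2, -1.7]
opening: 0.377
```

```bash
python3 -m pendant '[[[0,0,0,0.0002,0],[0,0,0,0.0004,0],[0,0,0,0.0006,0],[0,0,0,0.0006,0],[0,0,0,0.0006,0],[0,0,0,0.0006,0],[0.39,0,0,0.0006,0],[0.41,0,0,0.0006,0]]]'
python3 -m pendant '[[[0.44,0,0,0,0],[0.5,0,0,0,0],[0.6,0,0,0,0],[0.7,0,0,0,0],[0.7,0,0,-0.001,0],[0.7,0,0,-0.005,0],[0.7,0,0,-0.02,0],[0.7,0,0,-0.05,0]]]'
python3 -m pendant '[[[0.7,0,0,-0.04,0],[0.7,0,0,-0.08,0],[0.7,0,0,-0.12,0],[0.7,0,0,-0.16,0],[0.7,-0.04,0,-0.18,0],[0.7,-0.08,0,-0.2,0],[0.7,-0.1,0,-0.2,0],[0.7,-0.1,0,-0.2,0]]]'
python3 - <<'E'
from h import *
shift([513,-237,200])
c=cam('wrist');P=cloud(c);T=cam('top');Q=cloud(T);cv2.imwrite('pics/f.png',cv2.resize(np.hstack([c['image'],T['image']]),(800,300)))
m=(abs(P[...,0]-513)<95)&(P[...,2]>14)&(P[...,2]<60)&(abs(P[...,1]+237)<88)
q=P[m];print('blank',cv2.minAreaRect(q[:,:2].astype(np.float32)))
t=q[q[:,2]>38];A=np.c_[t[:,:2]-t[:,:2].mean(0),np.ones(len(t))];print('top plane',np.linalg.lstsq(A,t[:,2],rcond=None)[0].round(4))
o=np.array([607.6,173.5]);ey=np.array([.1098,.994]);b=(Q[...,:2]-o)@ey;a=(Q[...,:2]-o)@np.array([.994,-.1098])
p=Q[(Q[...,2]>109)&(b<60)&(b>20)&(abs(a)<12)];print('post',p.mean(0).round(1))
p=Q[(Q[...,2]>90)&(b>60)&(abs(a)<25)];print('pawl',p.mean(0).round(1),p.max(0).round(1))
E
```

```text
t: 18.0
eef_pos: [513.7, -237.9, 6.4]
tcp_rot: [3.14, 0.001, 1.502]
ft_force: [2.8, 1.3, 5.3]
opening: 0.401
t: 18.8
eef_pos: [511.7, -237.0, 54.8]
tcp_rot: [-3.138, -0.002, 1.502]
ft_force: [-0.2, 0.2, 0.5]
opening: 0.699
t: 19.6
eef_pos: [505.2, -339.2, 255.0]
tcp_rot: [-3.141, -0.0, 1.499]
ft_force: [0.7, 1.1, -0.8]
opening: 0.696
t 19.6 pos [ 505.2 -339.2  255. ] shift mm [102.4   0.5  55. ] turn None F [ 0.7  1.1 -0.8] op 0.696
blank ((526.3751220703125, -213.08045959472656), (191.1549835205078, 80.06646728515625), 60.77516555786133)
top plane [-6.00000e-04 -1.10000e-03  4.26151e+01]
post [610.9 217.3 114.2]
pawl [614.9 252.1 117.7] [623.8 271.9 135. ]
```

View pics/f.png

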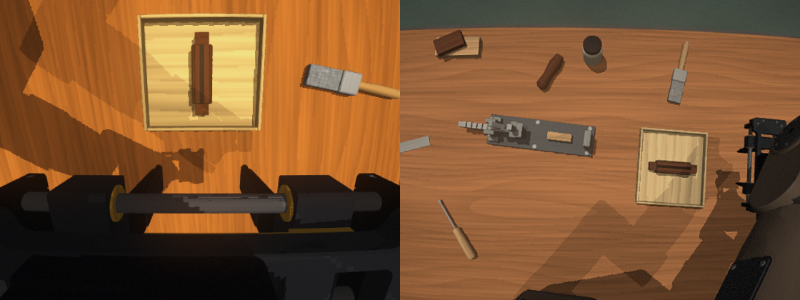

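```bash
python3 -c "
from cell import env
print(env.job_done())"
```

```text
the job is handed in; nothing more can be done
None
```

The blank is out of the cradle and lying same side up on the tray floor. The job was handed in at about 19.7 s of the 58 s allowed.

- **Pawl:** I pinched the tab and swung it up about 0.8 rad. The last top view still shows it up, with steel reaching z ≈ 131–135 mm.
- **Jaw:** I drew it back about 43.5 mm, just short of the 45 mm stop; 30 mm was needed. The last top view has the post at y ≈ 217 mm, unchanged.
- **Blank:** I lifted it straight up and lowered it until the fingers nearly touched the tray floor, then let go. The final view shows it well inside the walls, with a flat top (slope about 0.001) at z ≈ 43 mm, against 44 mm expected.
- **Robot:** it stands clear, touching nothing. The highest force I saw at the end of a move was about 9 N.

One check failed: the automatic outline of the blank in the tray picked up part of the tray wall, giving a wrong 191 x 80 mm. I relied on the picture and the top-plane fit instead.

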